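# Free the tile cutter's fence

## Robot

A 6-joint arm with a two-finger parallel gripper is mounted at the origin on the work surface. World frame = base frame: x ahead of the robot, y to its left, z up, the work surface at z = 0. Lengths are in m, angles in rad, forces in N, time in s.
With the tool pointing down it reaches from about 0.3 to 0.75 m from the base axis. Payload 8.5 kg.
Tool frame: the origin (TCP) lies midway between the tips of the shut fingers; the grasp point (between the pads) lies 19 mm behind it (env.pinch_z is the distance from the TCP to the grasp point, in m); z points along the fingers, y is the direction in which the jaws open and shut (so a half turn about z gives the same grasp; the last joint's range is limited). The gripper opens to 88 mm and grips with 3 to 60 N. Pads are 18 mm wide; open, the fingers measure 123 mm over their backs; the gripper's body (75 mm by 187 mm) begins 45 mm behind the grasp point.
Start: joints at [-1.478, 0.381, 1.297, -0, 1.464, -0.215], TCP at [0.167, -0.524, 0.239] pointing down, gripper open.
Joint ranges: [-3.11, 3.11], [-0.89, 2.33], [0.22, 2.48], [-1.42, 4.56], [0.17, 2.85], [-2.88, 2.88]. Speed limits (rad/s): [2.39, 2.39, 3.14, 3.14, 3.14, 3.14].

## Interface

Orientations are given as a unit quaternion [w, x, y, z].
In Python, from bench import env, eyes, ticket gives the robot as it stands.
- The arm moves only by the tool play_rows, never from a script. Its argument "increments" is a list of rows, each a list of 5 numbers: the shift along the tool's x, y, z in mm, then the turn about the tool's z in degrees, then the finger opening in mm, from 0 to 88.1. A call has exactly 5 rows; each row is the pose to reach, as a shift and turn from the pose commanded when the call began, along the tool's axes at that moment; what a row does not reach only later rows make up. A row lasts 1/10 s, in which the tool goes at most 50 mm and 8.59 degrees, less where a joint would pass 70% of its speed; a pose out of reach is approached as far as the arm can. A call with a gripper value outside its range is refused whole. The fingers move at their own pace and stop on an object; "newtons" is the grip in N (left out, the last holds). Time passes only in rows, so rows that repeat a pose let the fingers close, or fill a call up. It gives the time, the measured TCP pose, the force and the opening at its end, in the units of the state.
- env.get_obs(): the state, without advancing time (a new reading comes with each control period).
- eyes.snapshot(name): name is "scene" or "top" or "wrist"; returns a dict with "color" (420x560x3 uint8, red, green, blue), "K" (3x3 intrinsics, pixels), "world_from_camera" (4x4, takes a point from camera to world coordinates). Camera axes: x right, y down, z forward; pixel columns grow to the right and rows downward; lengths in m; the calibration is good to about 2 mm. A picture is of the moment at which its call begins. There is no depth.
- ticket.finish_job(): hands the job in, once; it reports no verdict.
The state is a dict: "clock": time; "joint_pos": joint angles; "joint_velocities": joint speeds; "joint_torque": joint torques, N m; "ee_pos": TCP position; "tool_rot": TCP orientation; "contact_force": force on the tool from outside, world axes, zero at the start; "torque": the same for the moment, N m; "gripper_width": opening from 0.0 (shut) to 1.0 (fully open).
Only numpy, scipy, OpenCV 4.12 (cv2) and the standard library are available. Lean on these libraries where they do the work, as an engineer would, in place of code of your own. Each camera call takes 0.05 s, during which the arm holds its last target.

## Task

Loosen the big knurled lock ring on the tile-cutting board by rolling a fingertip along its rim: two full turns anticlockwise seen from above (a little more is fine, but stay clearly short of three, where it comes off its thread). Only then push the wooden fence with a fingertip away from the ring until it rests fully against its two stop posts. Pinch nothing, and leave the loose things on the board and the table where they are.

Things in the scene. Friction and masses are not known exactly. Their poses are not given: they have to be found in the camera images.
- jig: Tile-cutting board, fixed: plywood 260 (its x) by 350 (its y) by 18 mm thick, turned up to 0.35 rad. Origin at table height; the board spans x -130 to 130, y -170 to 180 mm. On it: the lock ring at (0, 110) mm; a flat rail 40 wide, 6 high along y under the fence; two steel stop posts at x = -45 and 45, tops 54 mm above the table, inner faces at y = -150.5 mm.
- lock_ring (a joint): Turn of the lock ring, rad: 0 = screwed hard down, grows as it loosens, anticlockwise seen from above (a full turn = 6.283). Starts between 0 and 0.6. The thread runs out at 18.85 (three turns). It takes about 0.06 N m (1.3 N along the rim), has no spring-back, and rises 1.5 mm per turn.
- ring_center (a point): On the lock ring's axis, at mid height of its rim. Level dark steel disc 93 mm across over the knurl, 20 mm high; underside 36 mm above the table when screwed down. Knurl: 24 upright round ribs 6 mm wide, 3 mm proud of the 87 mm core. Rim free all round. A fixed stem 24 mm wide stands through its middle to 66 mm above the table.
- ring_stud (a point): Small brass stud on top of the lock ring, 12 mm wide, 34 mm from the axis; it goes round with the ring, so its turns can be counted.
- fence (a joint): Slide of the fence, m: grows as it moves towards the jig's -y, away from the lock ring and towards the stop posts; 0.090 = against the stops. Starts between 0 and 0.04. Slides with about 3 N plus 8 N per m/s and stays where it is left. A tight ring does not block it physically, but it must not be shoved before the ring is loose.
- fence_mid (a point): Centre of the fence's wooden bar: 120 mm (jig x) by 40 mm (jig y) by 32 mm high, from 26 to 58 mm above the table; axes parallel to the jig's. The face to push is 20 mm towards +y of this point (the side of the lock ring); at joint value q this point lies at jig (0, -40 mm - q, 42 mm).
- tile: Bystander, loose, leave alone: clay tile 55 by 55 by 10 mm lying on the board beside the fence's +x side. Origin at the centre of its underside.
- wood_rib: Bystander, loose, leave alone: flat wooden rib 25 by 85 by 8 mm lying on the board at its -x side. Origin at the centre of its underside.
- cutter: Bystander, loose, leave alone: round metal cutter ring 44 mm wide and 25 mm high on the board at its +x side, by the fence's end. Origin at the centre of its underside.
- mug: Bystander, loose, leave alone: clay mug 84 mm wide, 95 mm high, on the table at one side of the board. Origin at the centre of its underside.
- jar: Bystander, loose, leave alone: white jar with a wooden cap, 70 mm wide, 100 mm high, on the table at one side of the board. Origin at the centre of its underside.
- bowl: Bystander, loose, leave alone: clay bowl 120 mm wide, 55 mm high, on the table at one side of the board. Origin at the centre of its underside.
- brick: Bystander, loose, leave alone: block 110 by 65 by 40 mm on the table at one side of the board. Origin at the centre of its underside.

How it is judged:
By the outcome, as a careful person would: the job done as asked, in the order asked, and still so for the second after the job is handed in, with the robot touching nothing.
It also fails if it takes over 69 s, if anything falls off the work surface, if the arm or the gripper's body presses on something with over 40 N, if the wrist force passes 120 N, or if a joint passes its speed limit or range.

## Working session

There is one attempt and no reset: what is moved stays moved. The work goes in short steps, Python scripts to look and compute and a tool call to move; the robot and the scene stay as the last step left them, time stands still between calls to the robot, and variables do not carry over. Pictures are saved under pics/ and viewed, and the job is handed in when it is done.

Besides the shell and the picture viewer there is one more tool, called after "Emit:" as name(argument=value, ...), one argument or row to a line, values as JSON. play_rows: Moves the arm, as the interface text tells. Its arguments: {"type":"object","properties":{"increments":{"type":"array"},"newtons":{"type":"number"}},"required":["increments"]}

```bash
ls; mkdir -p pics
python3 - <<'E'
from bench import env, eyes, ticket
import cv2
o=env.get_obs(); print(o)
for n in ("scene","top","wrist"):
    s=eyes.snapshot(n); cv2.imwrite(f"pics/{n}0.png",s["color"][:,:,::-1]); print(n,s["K"].tolist(),s["world_from_camera"].round(4).tolist())
E
```

```text
pics
{'clock': 0.0, 'joint_pos': array([-1.47831842e+00,  3.81189287e-01,  1.29823439e+00, -9.94570393e-06,
        1.46357735e+00, -2.15317354e-01]), 'joint_velocities': array([ 0.00204176,  0.00062995,  0.00210613, -0.00084761,  0.00130621,
       -0.00114146]), 'joint_torque': array([-2.02777293e-03, -4.37930095e+01, -2.24557292e+01,  7.12519744e-02,
        3.52425047e-02, -1.11897118e-04]), 'ee_pos': array([ 0.16658792, -0.52388277,  0.23815026]), 'tool_rot': array([-7.03163875e-04,  9.88180787e-01,  1.53291342e-01,  3.82892618e-05]), 'contact_force': array([0.02752159, 0.02376189, 0.53676549]), 'torque': array([-0.02763634,  0.00426038, -0.032061  ]), 'gripper_width': 0.9973394328756348}
scene [[406.6611685189796, 0.0, 280.8327683250822], [0.0, 406.6611685189796, 205.70017529133756], [0.0, 0.0, 1.0]] [[0.757, 0.4816, -0.4416, 0.9558], [0.6534, -0.5592, 0.5103, -0.4629], [-0.0012, -0.6748, -0.738, 0.7559], [0.0, 0.0, 0.0, 1.0]]
top [[499.2623022463, 0.0, 280.6867932046529], [0.0, 499.2623022463, 203.42618731016918], [0.0, 0.0, 1.0]] [[-0.0102, -0.9934, 0.1145, 0.4013], [-0.9999, 0.011, 0.0071, -0.0108], [-0.0083, -0.1144, -0.9934, 1.268], [0.0, 0.0, 0.0, 1.0]]
wrist [[302.1051007945707, 0.0, 281.3736765526721], [0.0, 302.1051007945707, 210.66978345051322], [0.0, 0.0, 1.0]] [[0.303, -0.9108, -0.2803, 0.2393], [-0.953, -0.2896, -0.0889, -0.5012], [-0.0002, 0.2941, -0.9558, 0.3842], [0.0, 0.0, 0.0, 1.0]]
```

View pics/scene0.png

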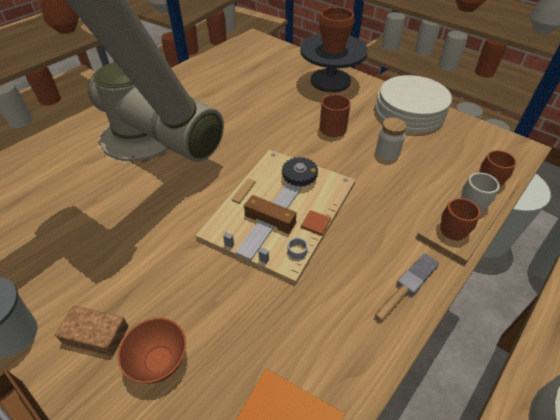

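View pics/top0.png

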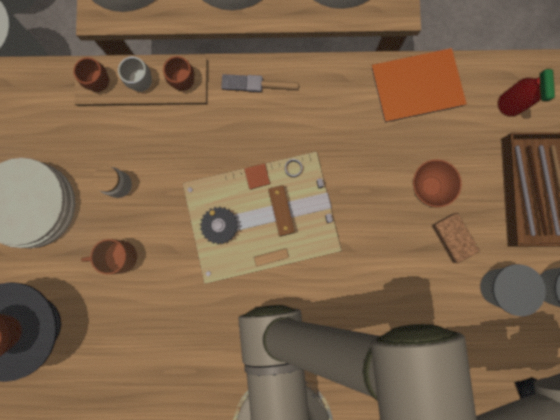

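Run:
```python
import cv2
a=cv2.imread("pics/top0.png"); c=a[100:340,150:420]
cv2.imwrite("pics/topc.png",cv2.resize(c,None,fx=2.4,fy=2.4,interpolation=cv2.INTER_CUBIC))
```

```text
(no output)
```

View pics/topc.png

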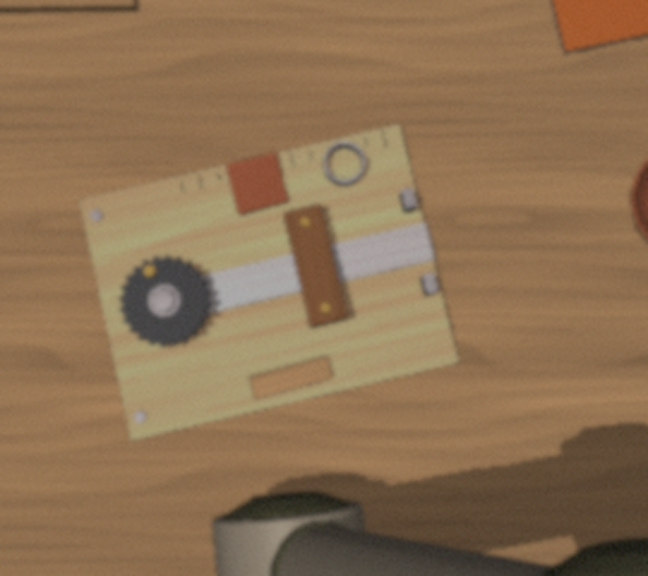

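The top view shows the ring at crop px (165,300), the stud at (149,271), and the board corners at (80,202), (400,124), (458,362) and (130,438). Next I fit the board pose.

```bash
cat > h.py <<'E'
import numpy as np, cv2
from bench import env, eyes, ticket
from scipy.spatial.transform import Rotation as R
def px(s,u,v,z):
    K=s["K"];T=s["world_from_camera"]
    d=T[:3,:3]@np.linalg.solve(K,[u,v,1.]);o=T[:3,3]
    return o+d*(z-o[2])/d[2]
def proj(s,P):
    T=np.linalg.inv(s["world_from_camera"]);p=s["K"]@(T[:3,:3]@np.asarray(P)+T[:3,3]);return p[:2]/p[2]
def rot(o):
    return R.from_quat(np.roll(o["tool_rot"],-1)).as_matrix()
E
python3 - <<'E'
from h import *
s=eyes.snapshot("top")
c=[(80,202),(400,124),(458,362),(130,438)]
J=np.array([(130,180),(130,-170),(-130,-170),(-130,180)])/1e3
f=lambda u,v,z:px(s,150+u/2.4,100+v/2.4,z)
W=np.array([f(u,v,.018)[:2] for u,v in c])
jc=J.mean(0);wc=W.mean(0)
A=J-jc;B=W-wc
th=np.arctan2((A[:,0]*B[:,1]-A[:,1]*B[:,0]).sum(),(A*B).sum())
M=np.array([[np.cos(th),-np.sin(th)],[np.sin(th),np.cos(th)]])
t=wc-M@jc
print("yaw",th,"t",t,"res",(W-(J@M.T+t)).round(4).tolist())
inv=lambda w:(M.T@(w[:2]-t)).round(4)
print("ring exp",M@[0,.11]+t)
print("stem top jig",inv(f(163,299,.066)),"ring top",inv(f(167,301,.056)),"stud",inv(f(149,271,.058)))
print("posts",inv(f(409,199,.054)),inv(f(430,284,.054)))
for n,u,v in(("fence corners a",287,212),("b",325,206),("c",352,316),("d",312,326)): print(n,inv(f(u,v,.058)))
print("tile",inv(f(258,183,.028)),"cut",inv(f(345,163,.043)),"rib",inv(f(291,377,.026)))
o=env.get_obs();print(rot(o).round(3).tolist())
E
```

```text
yaw 0.22134750429546549 t [0.5134643  0.04230423] res [[-0.0035, -0.002], [-0.0005, 0.0], [0.0009, 0.0016], [0.0031, 0.0004]]
ring exp [0.48931441 0.1496205 ]
stem top jig [0.0008 0.11  ] ring top [-0.0011  0.1076] stud [0.0327 0.1186]
posts [ 0.0442 -0.1561] [-0.0455 -0.1561]
fence corners a [ 0.0593 -0.0315]
b [ 0.0564 -0.0706]
c [-0.0591 -0.0713]
d [-0.0597 -0.0296]
tile [ 0.1007 -0.009 ] cut [ 0.0977 -0.1017] rib [-0.1042  0.0034]
[[0.953, 0.303, -0.0], [0.303, -0.953, 0.001], [0.0, -0.001, -1.0]]
```

View pics/wrist0.png

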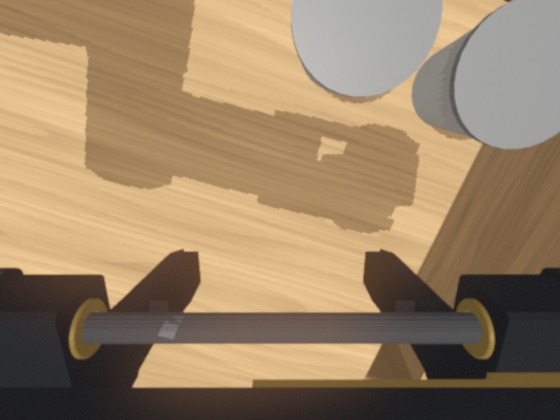

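Fit: board yaw 0.221 rad, ring at about (0.489, 0.150), fence q about 0.010. The known features land within about 3 mm of where they should be. The plan is to shut the fingers and turn the tool so tool x = jig y and tool y = jig x, then go to the ring's -y side.

Emit:
play_rows(
  increments=[
    [36, -33, 0, -7, 0],
    [72, -66, 0, -14, 0],
    [108, -99, 0, -21, 0],
    [144, -132, 0, -28, 0],
    [180, -165, 0, -35, 0],
  ],
  newtons=10,
)

```text
clock: 0.7
ee_pos: [0.2887, -0.3105, 0.2387]
tool_rot: [0.0, 0.895, 0.445, 0.0]
contact_force: [0.1, -0.1, 0.2]
gripper_width: 0.574
```

```bash
cat >> h.py <<'E'
TH=0.2213; T0=np.array([0.5134643,0.04230423]); M=np.array([[np.cos(TH),-np.sin(TH)],[np.sin(TH),np.cos(TH)]])
def jig(w): return M.T@(np.asarray(w)[:2]-T0)
def wld(j): return M@np.asarray(j)+T0
def togo(j,z):
    o=env.get_obs();r=rot(o);w=np.r_[wld(j),z]-o["ee_pos"]
    a=np.arctan2(r[1,0],r[0,0]); turn=-(TH+np.pi/2-a)
    print("t",round(o["clock"],2),"jig",(jig(o["ee_pos"])*1e3).round(1),"z",round(o["ee_pos"][2]*1e3,1),"go mm",(r.T@w*1e3).round(1),"turn deg",np.degrees(turn).round(1),"F",o["contact_force"].round(1),"g",o["gripper_width"].round(2))
E
python3 -c "
from h import *
togo((0,.025),.24)"
```

```text
Traceback (most recent call last):
  File "h.py", line 18, in togo
    print("t",round(o["clock"],2),"jig",(jig(o["ee_pos"])*1e3).round(1),"z",round(o["ee_pos"][2]*1e3,1),"go mm",(r.T@w*1e3).round(1),"turn deg",np.degrees(turn).round(1),"F",o["contact_force"].round(1),"g",o["gripper_width"].round(2))
                                                                                                                                                                                                              ^^^^^^^^^^^^^^^^^^^^^^^^
AttributeError: 'float' object has no attribute 'round'
```

```bash
sed -i 's/o\["gripper_width"\].round(2)/round(float(o["gripper_width"]),2)/' h.py
python3 -c "
from h import *
togo((0,.025),.24)"
```

```text
t 0.7 jig [-296.8 -294.9] z 238.7 go mm [433.1 -52.7  -1.2] turn deg -49.8 F [ 0.1 -0.1  0.2] g 0.57
```

Emit:
play_rows(
  increments=[
    [47, -6, 0, -6, 0],
    [94, -12, 0, -12, 0],
    [141, -18, 0, -18, 0],
    [188, -24, 0, -24, 0],
    [235, -29, 0, -30, 0],
  ],
)

```text
clock: 1.2
ee_pos: [0.4082, -0.1061, 0.2389]
tool_rot: [0.0, 0.75, 0.662, 0.0]
contact_force: [1.0, -1.4, 0.6]
gripper_width: 0.116
```

```bash
python3 -c "
from h import *
togo((0,.025),.15)"
```

```text
t 1.2 jig [-135.2 -121.7] z 238.9 go mm [183.8  77.5  88.9] turn deg -19.8 F [ 1.  -1.4  0.6] g 0.12
```

Emit:
play_rows(
  increments=[
    [46, 19, 15, -5, 0],
    [92, 39, 35, -10, 0],
    [138, 58, 55, -15, 0],
    [184, 78, 80, -20, 0],
    [184, 78, 89, -20, 0],
  ],
)

```text
clock: 1.7
ee_pos: [0.5095, 0.0678, 0.1482]
tool_rot: [-0.0, 0.623, 0.782, 0.0]
contact_force: [-0.3, -0.9, -0.3]
gripper_width: 0.008
```

```bash
python3 -c "
from h import *
togo((0,.025),.04)
for n in ('wrist','top'):
  s=eyes.snapshot(n); cv2.imwrite(f'pics/{n}1.png',s['color'][:,:,::-1])
"
```

```text
t 1.7 jig [ 1.7 25.7] z 148.2 go mm [ -0.8  -1.7 108.2] turn deg 0.3 F [-0.3 -0.9 -0.3] g 0.01
```

View pics/wrist1.png

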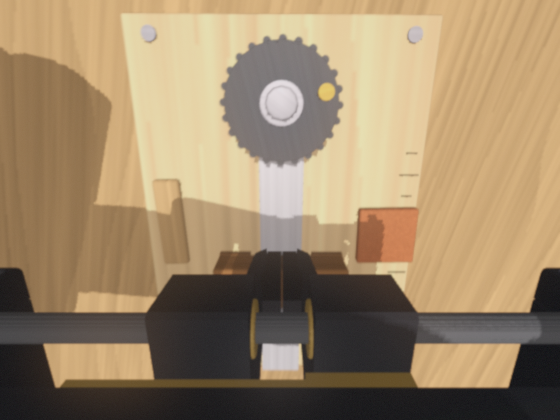

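View pics/top1.png

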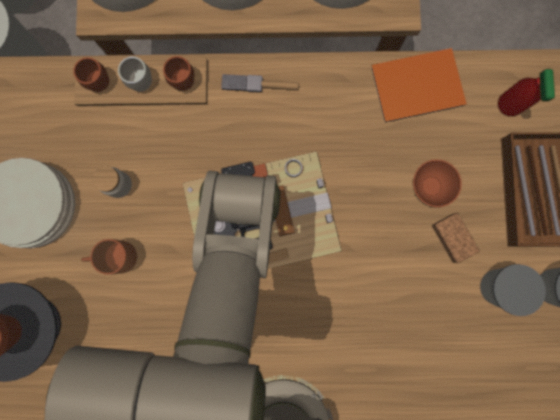

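The wrist view shows the ring's stem at (281,103), the stud at (327,92), and a clear area between ring and fence. Check the ring centre again from this picture, then descend.

```bash
cat >> h.py <<'E'
RC=np.array([0.,.110])
def studang(s,u,v,z=.058):
    j=jig(px(s,u,v,z))-RC; return np.degrees(np.arctan2(j[1],j[0])).round(1),(np.hypot(*j)*1e3).round(1)
E
python3 -c "
from h import *
s=eyes.snapshot('wrist')
print(jig(px(s,281,102,.066)),jig(px(s,282,100,.056)),studang(s,327,92))
print([ (a,jig(px(s,*a,.018))) for a in ((148,33),(415,34),(124,15),(441,17))])
"
```

```text
[-0.00063984  0.11098803] [5.46811002e-05 1.12845449e-01] (np.float64(14.2), np.float64(33.8))
[((148, 33), array([-0.10859025,  0.16560069])), ((415, 34), array([0.10736121, 0.16518966])), ((124, 15), array([-0.12611646,  0.17828656])), ((441, 17), array([0.12645291, 0.17721879]))]
```

Emit:
play_rows(
  increments=[
    [0, -2, 30, 0, 0],
    [0, -2, 60, 0, 0],
    [0, -2, 85, 0, 0],
    [0, -2, 103, 0, 0],
    [0, -2, 108, 0, 0],
  ],
)

```text
clock: 2.35
ee_pos: [0.5062, 0.0629, 0.0413]
tool_rot: [-0.001, 0.626, 0.78, -0.0]
contact_force: [0.3, 0.3, 0.8]
gripper_width: 0.006
```

```bash
python3 -c "
from h import *
togo((0,.050),.04)"
```

```text
t 2.35 jig [-2.6 21.7] z 41.3 go mm [28.3  2.5  1.3] turn deg -0.1 F [0.3 0.3 0.8] g 0.01
```

Emit:
play_rows(
  increments=[
    [20, 2, 1, 0, 0],
    [28, 2, 1, 0, 0],
    [30, 2, 1, 0, 0],
    [32, 2, 1, 0, 0],
    [34, 2, 1, 0, 0],
  ],
)

```text
clock: 2.85
ee_pos: [0.5015, 0.0973, 0.0412]
tool_rot: [0.0, 0.625, 0.781, 0.0]
contact_force: [1.4, -5.3, 2.7]
gripper_width: 0.007
```

```bash
python3 -c "
from h import *
togo((0,.055),.04)
s=eyes.snapshot('wrist'); cv2.imwrite('pics/w2.png',s['color'][:,:,::-1])
"
```

```text
t 2.85 jig [ 0.4 56.3] z 41.2 go mm [-1.3 -0.4  1.2] turn deg -0.1 F [ 1.4 -5.3  2.7] g 0.01
```

View pics/w2.png

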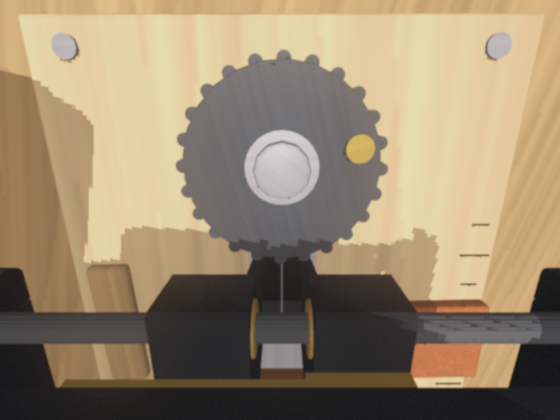

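Contact is at TCP jig y ≈ 56.3 mm with about 5 N, as the sizes predict. Next is a generator for the rolling path: the ring radius plus the finger rectangle, at fixed orientation.

```bash
cat > path.py <<'E'
from h import *
C=np.array([0.,110.7])
def curve(Rr,hx,hy,n=400):
    # closed ccw list of TCP points rel C; starts at phi=-90, left corner of bottom face
    P=[]
    corners=[(-90,(hy,-hx)),(0,(hy,hx)),(90,(-hy,hx)),(180,(-hy,-hx))]
    for a,c in corners:
        for f in np.radians(np.linspace(a,a+90,90)): P.append((Rr*np.cos(f)+c[0],Rr*np.sin(f)+c[1]))
    P.append(P[0]); P=np.array(P)
    return P
def plan(step,n=5,Rr=45.,hx=9.,hy=14.,start=None):
    o=env.get_obs(); r=rot(o); cur=jig(o["ee_pos"])*1e3 if start is None else np.array(start)
    P=curve(Rr,hx,hy); s=np.r_[0,np.cumsum(np.hypot(*np.diff(P,axis=0).T))]; L=s[-1]
    ss=np.linspace(0,L,4000); D=np.c_[np.interp(ss,s,P[:,0]),np.interp(ss,s,P[:,1])]
    s0=ss[np.argmin(np.hypot(*(D+C-cur).T))]
    a=TH+np.pi/2-np.arctan2(r[1,0],r[0,0])
    for k in range(1,n+1):
        q=(s0+step*k)%L; p=np.array([np.interp(q,ss,D[:,0]),np.interp(q,ss,D[:,1])])+C
        w=M@((p-cur)); d=r[:2,:2].T@w
        print(k,"tgt jig",p.round(1),"row",d.round(1))
    print("L",L.round(1),"s0",s0.round(1),"z",(o["ee_pos"][2]*1e3).round(1),"turn",np.degrees(-a).round(2),"cur",cur.round(1),"F",o["contact_force"].round(1),"t",round(o["clock"],2))
E
python3 -c "
from path import *
plan(10)"
```

```text
1 tgt jig [10.5 56.7] row [ 0.6 10. ]
2 tgt jig [20.5 57.2] row [ 1.  19.9]
3 tgt jig [30.1 59.7] row [ 3.6 29.6]
4 tgt jig [39.  64.3] row [ 8.2 38.4]
5 tgt jig [46.6 70.7] row [14.6 46.1]
L 374.7 s0 361.2 z 41.2 turn -0.05 cur [ 0.5 56.1] F [ 0.9 -3.3  1.1] t 2.9
```

Emit:
play_rows(
  increments=[
    [0.6, 10, 1, 0, 0],
    [1.1, 20, 1, 0, 0],
    [3.6, 29.6, 1, 0, 0],
    [8.2, 38.4, 1, 0, 0],
    [14.6, 46, 1, 0, 0],
  ],
)

```text
clock: 3.4
ee_pos: [0.5451, 0.1209, 0.0407]
tool_rot: [0.002, 0.625, 0.78, 0.001]
contact_force: [2.5, -3.7, 3.0]
gripper_width: 0.002
```

```bash
python3 -c "
from path import *
plan(14)
s=eyes.snapshot('wrist'); cv2.imwrite('pics/w3.png',s['color'][:,:,::-1])
s=eyes.snapshot('scene'); c=s['color'][120:290,180:380,::-1]; cv2.imwrite('pics/s3.png',cv2.resize(c,None,fx=3.5,fy=3.5,interpolation=cv2.INTER_CUBIC))
"
```

```text
1 tgt jig [54.7 82.5] row [12.7  6.5]
2 tgt jig [58.6 95.9] row [26.1 10.4]
3 tgt jig [ 59.  109.8] row [40.1 10.8]
4 tgt jig [ 58.8 123.8] row [54.1 10.6]
5 tgt jig [ 55.4 137.4] row [67.6  7.1]
L 374.7 s0 36.8 z 40.7 turn -0.09 cur [48.1 69.8] F [ 2.5 -3.7  3. ] t 3.4
```

View pics/w3.png

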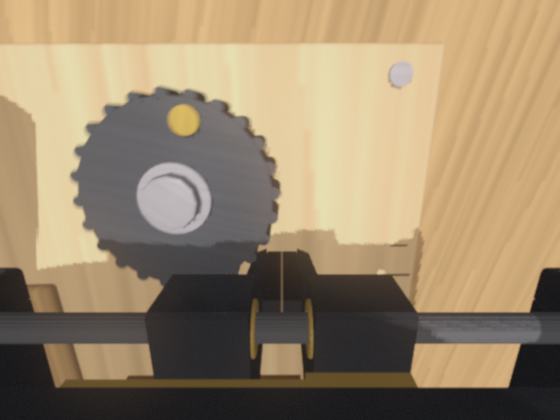

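View pics/s3.png

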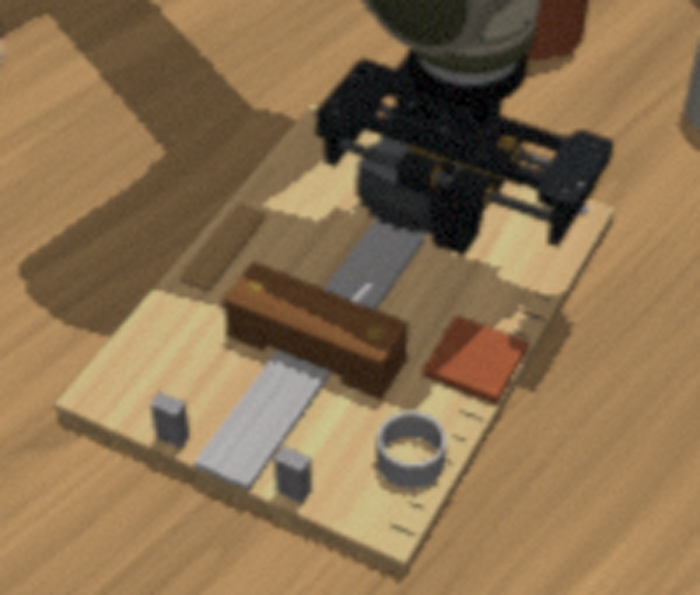

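The ring turned from 14° to about 80° with no slip, and the force is small. Continuing the orbit.

Emit:
play_rows(
  increments=[
    [12.7, 6.5, 1, 0, 0],
    [26.1, 10.3, 1, 0, 0],
    [40.1, 10.7, 1, 0, 0],
    [54.1, 10.5, 1, 0, 0],
    [67.6, 7, 1, 0, 0],
  ],
)

```text
clock: 4.0
ee_pos: [0.5389, 0.1903, 0.0401]
tool_rot: [0.003, 0.625, 0.78, 0.004]
contact_force: [10.0, 3.2, -0.0]
gripper_width: 0.005
```

```bash
python3 -c "
from path import *
plan(14)
s=eyes.snapshot('wrist'); cv2.imwrite('pics/w4.png',s['color'][:,:,::-1])
"
```

```text
1 tgt jig [ 47.6 149.6] row [10.8 -9.7]
2 tgt jig [ 36.9 158.5] row [ 19.6 -20.5]
3 tgt jig [ 23.9 163.6] row [ 24.8 -33.5]
4 tgt jig [ 10.  164.7] row [ 25.8 -47.4]
5 tgt jig [ -4.  164.7] row [ 25.8 -61.4]
L 374.7 s0 107.4 z 40.1 turn -0.09 cur [ 57.3 138.8] F [10.   3.2 -0. ] t 4.0
```

View pics/w4.png

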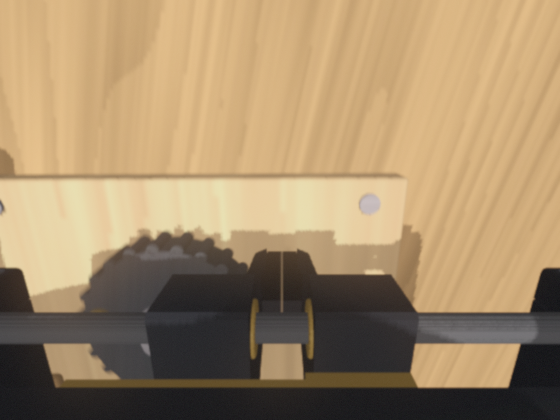

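Emit:
play_rows(
  increments=[
    [11.5, -8, 0, 0, 0],
    [20.5, -18.5, 0, 0, 0],
    [26, -31.5, 0, 0, 0],
    [27.2, -45.5, 0, 0, 0],
    [27.2, -59.5, 0, 0, 0],
  ],
)

```text
clock: 4.55
ee_pos: [0.4707, 0.2043, 0.0391]
tool_rot: [-0.0, 0.625, 0.78, 0.002]
contact_force: [-0.9, 14.8, 2.0]
gripper_width: 0.002
```

```bash
python3 -c "
from path import *
plan(14)
s=eyes.snapshot('wrist'); cv2.imwrite('pics/w5.png',s['color'][:,:,::-1])
s=eyes.snapshot('scene'); c=s['color'][120:290,180:380,::-1]; cv2.imwrite('pics/s5.png',cv2.resize(c,None,fx=3.5,fy=3.5,interpolation=cv2.INTER_CUBIC))
"
```

```text
1 tgt jig [-20.2 164.3] row [ -3.1 -14. ]
2 tgt jig [-33.5 160.3] row [ -7.2 -27.4]
3 tgt jig [-45.  152.3] row [-15.1 -38.8]
4 tgt jig [-53.5 141.3] row [-26.2 -47.3]
5 tgt jig [-58.2 128.2] row [-39.3 -52. ]
L 374.7 s0 179.5 z 39.1 turn -0.07 cur [ -6.1 167.4] F [-0.9 14.8  2. ] t 4.55
```

View pics/s5.png

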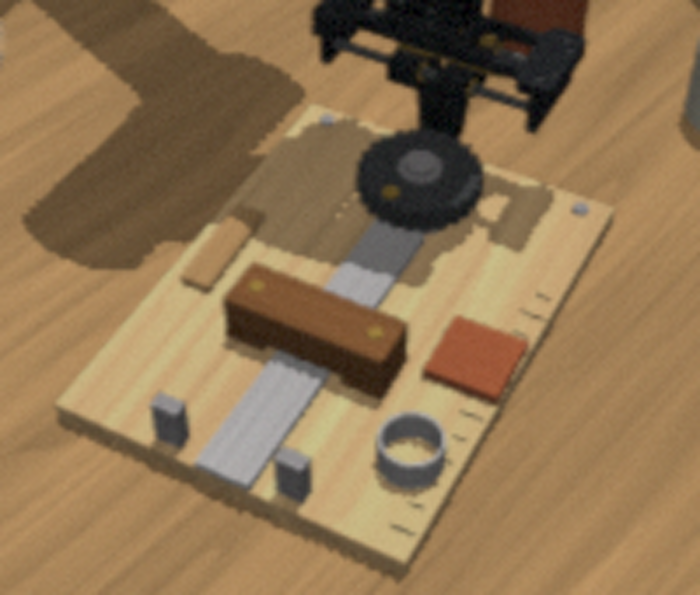

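```bash
python3 -c "
from path import *
s=eyes.snapshot('scene')
print(studang(s,180+389/3.5,120+192/3.5))
s=eyes.snapshot('top'); print('mug jig',jig(px(s,113,257,.095)), 'jar',jig(px(s,118,182,.1)))
plan(14,start=(-4.3,164.8))
"
```

```text
(np.float64(-102.5), np.float64(34.1))
mug jig [-0.0198521   0.36254459] jar [0.15080447 0.3153445 ]
1 tgt jig [-18.3 164.5] row [ -0.3 -14. ]
2 tgt jig [-31.8 161. ] row [ -3.8 -27.5]
3 tgt jig [-43.6 153.6] row [-11.2 -39.3]
4 tgt jig [-52.6 142.9] row [-21.9 -48.2]
5 tgt jig [-57.8 130. ] row [-34.9 -53.5]
L 374.7 s0 177.7 z 38.9 turn -0.06 cur [ -4.3 164.8] F [-3.6 11.2  3.2] t 4.75
```

Emit:
play_rows(
  increments=[
    [-0.3, -14, 0, 0, 0],
    [-3.8, -27.5, 0, 0, 0],
    [-11.2, -39.3, 0, 0, 0],
    [-21.9, -48.2, 0, 0, 0],
    [-34.9, -53.5, 0, 0, 0],
  ],
)

```text
clock: 5.25
ee_pos: [0.4256, 0.1565, 0.0387]
tool_rot: [-0.0, 0.625, 0.781, -0.0]
contact_force: [0.1, -0.2, -0.3]
gripper_width: 0.003
```

```bash
python3 -c "
from path import *
plan(14,start=(-57.8,130))
s=eyes.snapshot('scene'); c=s['color'][120:290,180:380,::-1]; cv2.imwrite('pics/s6.png',cv2.resize(c,None,fx=3.5,fy=3.5,interpolation=cv2.INTER_CUBIC))
"
```

```text
1 tgt jig [-59.  116.1] row [-13.9  -1.2]
2 tgt jig [-59.  102.1] row [-27.9  -1.2]
3 tgt jig [-57.   88.3] row [-41.7   0.9]
4 tgt jig [-50.8  75.8] row [-54.2   7. ]
5 tgt jig [-41.1  65.8] row [-64.2  16.7]
L 374.7 s0 247.7 z 38.7 turn -0.02 cur [-57.8 130. ] F [ 0.1 -0.2 -0.3] t 5.25
```

View pics/s6.png

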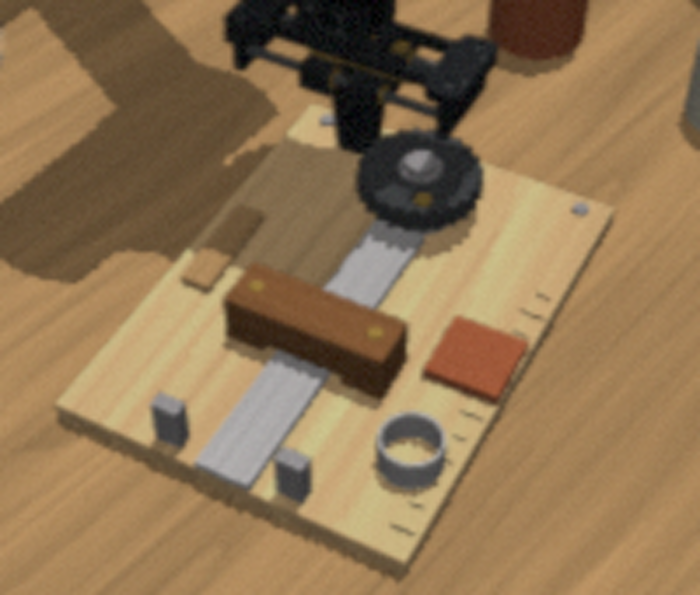

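Partly lost contact: the TCP is about 3 mm further out than planned, and the stud only moved about 30°. Re-plan from the measured free pose.

```bash
python3 -c "
from path import *
s=eyes.snapshot('scene')
print(studang(s,180+424/3.5,120+199/3.5,.059))
plan(13,Rr=44.5)
"
```

```text
(np.float64(-57.7), np.float64(34.3))
1 tgt jig [-58.5 116.4] row [-13.6   1.9]
2 tgt jig [-58.5 103.4] row [-26.6   1.9]
3 tgt jig [-57.1  90.6] row [-39.4   3.4]
4 tgt jig [-52.   78.6] row [-51.3   8.4]
5 tgt jig [-43.8  68.6] row [-61.3  16.7]
L 371.6 s0 246.0 z 38.7 turn -0.15 cur [-60.3 130. ] F [-0.2  0.1  0.6] t 5.35
```

Emit:
play_rows(
  increments=[
    [-12, 2.5, 0, 0, 0],
    [-26, 2.5, 0, 0, 0],
    [-39, 4, 0, 0, 0],
    [-51, 9, 0, 0, 0],
    [-61, 17, 0, 0, 0],
  ],
)

```text
clock: 5.85
ee_pos: [0.4564, 0.1005, 0.0386]
tool_rot: [-0.001, 0.625, 0.781, -0.001]
contact_force: [-3.1, -1.2, -0.6]
gripper_width: 0.004
```

```bash
python3 -c "
from path import *
plan(14,Rr=44.5)
s=eyes.snapshot('scene'); c=s['color'][120:290,180:380,::-1]; cv2.imwrite('pics/s7.png',cv2.resize(c,None,fx=2,fy=2,interpolation=cv2.INTER_CUBIC))
s=eyes.snapshot('wrist'); cv2.imwrite('pics/w7.png',s['color'][:,:,::-1])
"
```

```text
1 tgt jig [-31.9  61. ] row [-8.3 11. ]
2 tgt jig [-18.4  57.4] row [-11.9  24.5]
3 tgt jig [-4.4 57.2] row [-12.1  38.5]
4 tgt jig [ 9.6 57.2] row [-12.1  52.5]
5 tgt jig [23.5 58.2] row [-11.   66.4]
L 371.6 s0 311.2 z 38.6 turn -0.04 cur [-42.9  69.3] F [-3.1 -1.2 -0.6] t 5.85
```

View pics/w7.png

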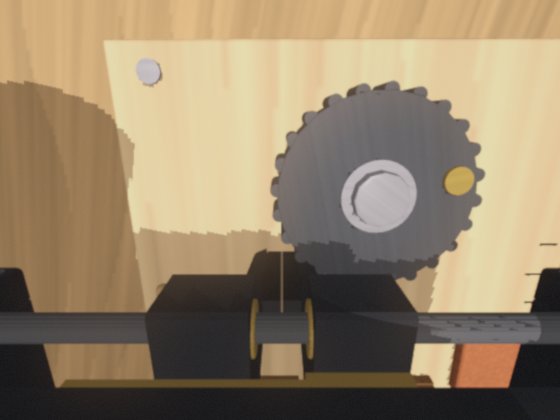

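About 356° so far (stud at about 10° again). Starting the second turn.

Emit:
play_rows(
  increments=[
    [-8, 11.5, 0, 0, 0],
    [-11.5, 24.5, 0, 0, 0],
    [-12, 38.5, 0, 0, 0],
    [-12, 52.5, 0, 0, 0],
    [-11, 66.4, 0, 0, 0],
  ],
)

```text
clock: 6.45
ee_pos: [0.5257, 0.1042, 0.039]
tool_rot: [0.002, 0.625, 0.781, 0.0]
contact_force: [-0.6, -1.3, 0.6]
gripper_width: 0.003
```

```bash
python3 -c "
from path import *
plan(14,Rr=44.5)
s=eyes.snapshot('wrist'); cv2.imwrite('pics/w8.png',s['color'][:,:,::-1])
"
```

```text
1 tgt jig [38.1 64.3] row [ 6.5 12.5]
2 tgt jig [48.5 73.6] row [15.8 22.9]
3 tgt jig [55.5 85.6] row [27.9 29.9]
4 tgt jig [58.4 99.2] row [41.5 32.9]
5 tgt jig [ 58.5 113.2] row [55.5 32.9]
L 371.6 s0 11.4 z 39.0 turn -0.07 cur [25.5 57.7] F [-0.6 -1.3  0.6] t 6.45
```

View pics/w8.png

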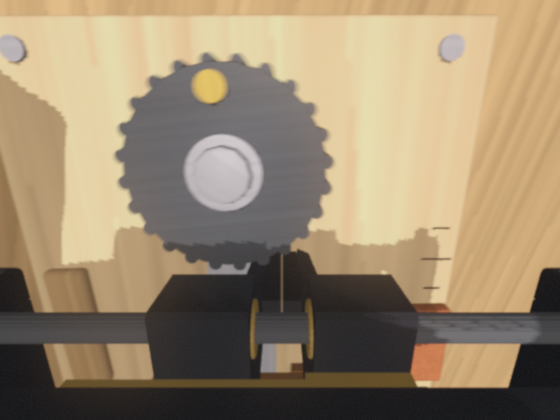

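Emit:
play_rows(
  increments=[
    [6.5, 12.5, 0, 0, 0],
    [15.8, 22.7, 0, 0, 0],
    [27.9, 29.6, 0, 0, 0],
    [41.5, 32.4, 0, 0, 0],
    [55.5, 32.4, 0, 0, 0],
  ],
)

```text
clock: 7.0
ee_pos: [0.548, 0.1671, 0.0402]
tool_rot: [0.004, 0.625, 0.78, 0.004]
contact_force: [13.3, 1.4, -2.3]
gripper_width: 0.006
```

```bash
python3 -c "
from path import *
plan(14,Rr=44.5)
s=eyes.snapshot('wrist'); cv2.imwrite('pics/w9.png',s['color'][:,:,::-1])
s=eyes.snapshot('scene'); c=s['color'][120:290,180:380,::-1]; cv2.imwrite('pics/s9.png',cv2.resize(c,None,fx=3.5,fy=3.5,interpolation=cv2.INTER_CUBIC))
"
```

```text
1 tgt jig [ 57.7 128.2] row [14.  -3.4]
2 tgt jig [ 52.9 141.3] row [27.1 -8.2]
3 tgt jig [ 44.3 152.3] row [ 38.1 -16.8]
4 tgt jig [ 32.8 160. ] row [ 45.8 -28.3]
5 tgt jig [ 19.4 163.9] row [ 49.6 -41.8]
L 371.6 s0 82.4 z 40.2 turn -0.08 cur [ 61.  114.2] F [13.3  1.4 -2.3] t 7.0
```

View pics/w9.png

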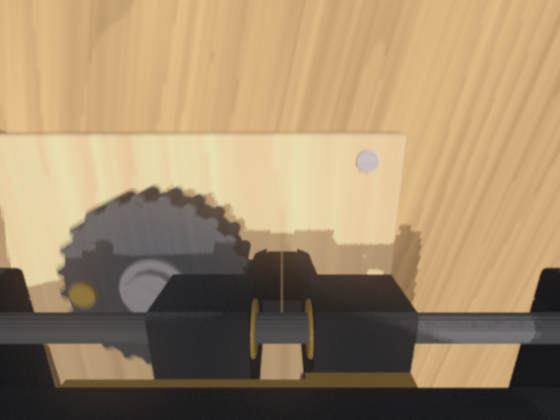

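```bash
python3 -c "
from path import *
plan(14,Rr=44.5,hy=14.5,start=(58.6,114))
"
```

```text
1 tgt jig [ 58.2 128. ] row [14.  -0.4]
2 tgt jig [ 53.5 141.1] row [27.1 -5.1]
3 tgt jig [ 45.  152.1] row [ 38.1 -13.6]
4 tgt jig [ 33.5 160. ] row [ 46.  -25.1]
5 tgt jig [ 20.1 163.8] row [ 49.9 -38.5]
L 373.6 s0 82.2 z 40.3 turn 0.01 cur [ 58.6 114. ] F [14.2  5.2 -1.7] t 7.1
```

Emit:
play_rows(
  increments=[
    [14, -0.5, 0, 0, 0],
    [27, -5.2, 0, 0, 0],
    [38, -13.8, 0, 0, 0],
    [46, -25.2, 0, 0, 0],
    [50, -38.5, 0, 0, 0],
  ],
)

```text
clock: 7.6
ee_pos: [0.4956, 0.2084, 0.0394]
tool_rot: [0.001, 0.625, 0.781, 0.002]
contact_force: [2.1, 3.6, 2.1]
gripper_width: 0.01
```

```bash
python3 -c "
from path import *
plan(14,Rr=44.5,hy=14.5)
s=eyes.snapshot('scene'); c=s['color'][120:290,180:380,::-1]; cv2.imwrite('pics/s10.png',cv2.resize(c,None,fx=3.5,fy=3.5,interpolation=cv2.INTER_CUBIC))
"
```

```text
1 tgt jig [  4.8 164.2] row [ -1.8 -14.2]
2 tgt jig [ -9.2 164.2] row [ -1.8 -28.2]
3 tgt jig [-23.1 163.4] row [ -2.7 -42.2]
4 tgt jig [-36.2 158.5] row [ -7.5 -55.3]
5 tgt jig [-47.2 149.9] row [-16.1 -66.2]
L 373.6 s0 153.5 z 39.4 turn -0.02 cur [ 19. 166.] F [2.1 3.6 2.1] t 7.6
```

View pics/s10.png

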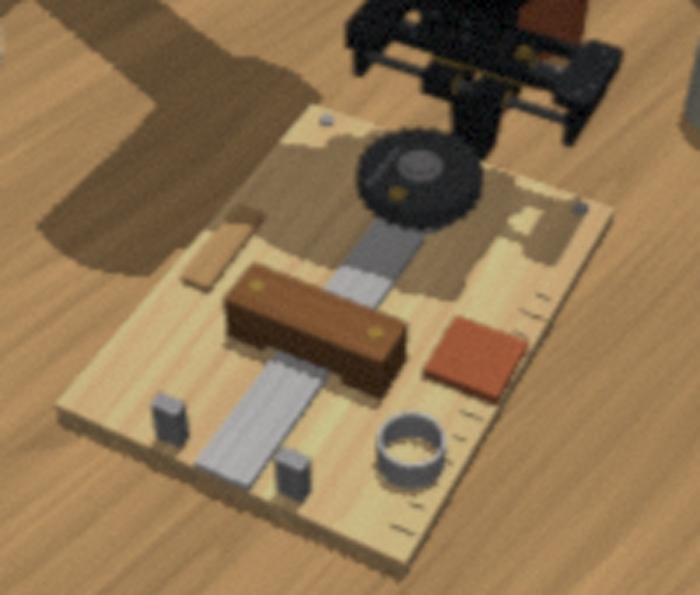

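Cumulative is about 611°. Continuing with a little more inward press on the far-left section.

Emit:
play_rows(
  increments=[
    [-1.5, -14, 0, 0, 0],
    [-1.8, -28, 0, 0, 0],
    [-3.5, -41.5, 0, 0, 0],
    [-9, -54, 0, 0, 0],
    [-18, -64, 0, 0, 0],
  ],
)

```text
clock: 8.15
ee_pos: [0.4339, 0.1765, 0.0388]
tool_rot: [-0.002, 0.625, 0.781, -0.0]
contact_force: [-4.5, 4.2, 1.7]
gripper_width: 0.005
```

```bash
python3 -c "
from path import *
plan(14,Rr=44.5,hy=14)
s=eyes.snapshot('scene'); c=s['color'][120:290,180:380,::-1]; cv2.imwrite('pics/s11.png',cv2.resize(c,None,fx=3.5,fy=3.5,interpolation=cv2.INTER_CUBIC))
"
```

```text
1 tgt jig [-55.3 136.3] row [-12.1  -7.1]
2 tgt jig [-58.4 122.7] row [-25.6 -10.2]
3 tgt jig [-58.5 108.7] row [-39.6 -10.3]
4 tgt jig [-58.   94.7] row [-53.6  -9.8]
5 tgt jig [-53.6  81.5] row [-66.9  -5.5]
L 371.6 s0 224.7 z 38.8 turn 0.02 cur [-48.2 148.4] F [-4.5  4.2  1.7] t 8.15
```

View pics/s11.png

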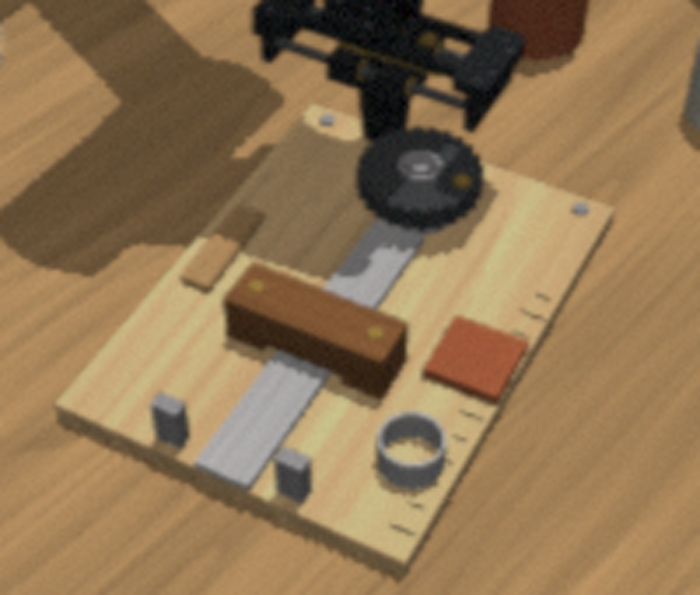

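Emit:
play_rows(
  increments=[
    [-8.5, -5.5, 0, 0, 0],
    [-18, -9, 0, 0, 0],
    [-28, -10, 0, 0, 0],
    [-38, -10, 0, 0, 0],
    [-49, -9.5, 0, 0, 0],
  ],
)

```text
clock: 8.7
ee_pos: [0.4335, 0.1251, 0.038]
tool_rot: [-0.004, 0.625, 0.781, -0.003]
contact_force: [-13.6, -1.8, 4.3]
gripper_width: 0.006
```

```bash
python3 -c "
from path import *
plan(14,Rr=44.5,hy=14)
s=eyes.snapshot('scene'); c=s['color'][120:290,180:380,::-1]; cv2.imwrite('pics/s12.png',cv2.resize(c,None,fx=3.5,fy=3.5,interpolation=cv2.INTER_CUBIC))
s=eyes.snapshot('wrist'); cv2.imwrite('pics/w12.png',s['color'][:,:,::-1])
"
```

```text
1 tgt jig [-55.2  84.9] row [-13.5   4.6]
2 tgt jig [-48.  73.] row [-25.4  11.9]
3 tgt jig [-37.4  63.9] row [-34.5  22.4]
4 tgt jig [-24.6  58.5] row [-39.9  35.3]
5 tgt jig [-10.7  57.2] row [-41.2  49.2]
L 371.6 s0 276.9 z 38.0 turn 0.02 cur [-59.9  98.4] F [-13.6  -1.8   4.3] t 8.7
```

View pics/s12.png

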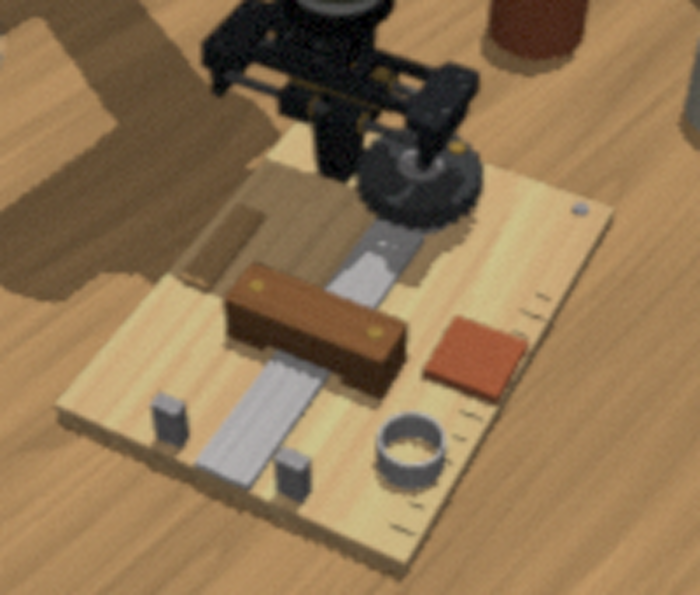

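View pics/w12.png

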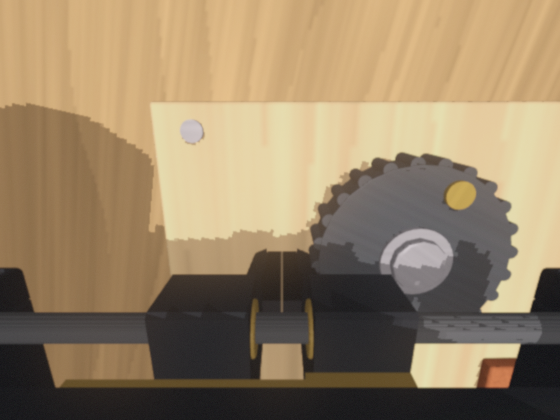

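The stud is at about 56°, so about 760° (2.1 turns) in total. Back off, then go round into the gap in front of the fence.

Emit:
play_rows(
  increments=[
    [0, -12, 0, 0, 0],
    [-30, -15, 0, 0, 0],
    [-75, -14, 0, 0, 0],
    [-83, 20, 0, 0, 0],
    [-83, 58, 0, 0, 0],
  ],
)

```text
clock: 9.3
ee_pos: [0.5138, 0.0551, 0.039]
tool_rot: [0.0, 0.627, 0.779, 0.0]
contact_force: [0.4, 0.0, 0.0]
gripper_width: 0.006
```

```bash
python3 -c "
from path import *
s=eyes.snapshot('wrist'); cv2.imwrite('pics/w13.png',s['color'][:,:,::-1])
s=eyes.snapshot('scene'); c=s['color'][120:290,180:380,::-1]; cv2.imwrite('pics/s13.png',cv2.resize(c,None,fx=3.5,fy=3.5,interpolation=cv2.INTER_CUBIC))
togo((0,-.020),.038)
"
```

```text
t 9.4 jig [ 6.3 13.3] z 39.0 go mm [-33.3  -6.2   1. ] turn deg -0.1 F [-1.2  0.1 -0.2] g 0.01
```

View pics/w13.png

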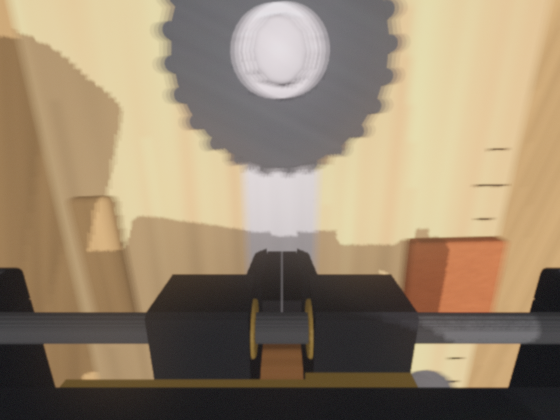

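View pics/s13.png

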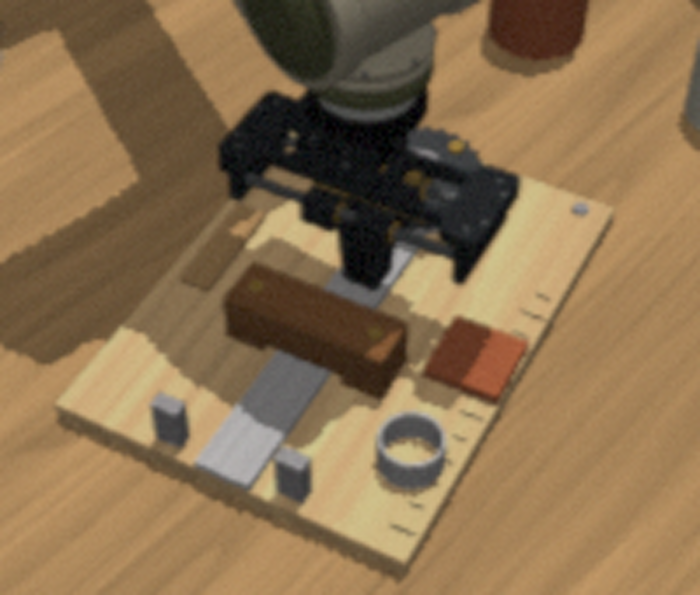

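Emit:
play_rows(
  increments=[
    [-14, -6, 0, 0, 0],
    [-29, -6, 0, 0, 0],
    [-37, -6, 0, 0, 0],
    [-50, -6, 0, 0, 0],
    [-64, -6, 0, 0, 0],
  ],
)

```text
clock: 9.9
ee_pos: [0.52, -0.0072, 0.0386]
tool_rot: [-0.001, 0.625, 0.781, -0.0]
contact_force: [-2.5, 3.3, -1.0]
gripper_width: 0.006
```

```bash
python3 -c "
from path import *
togo((0,-.101),.039)
"
```

```text
t 9.9 jig [ -4.5 -49.7] z 38.6 go mm [-51.3   4.5  -0.4] turn deg -0.0 F [-2.5  3.3 -1. ] g 0.01
```

Emit:
play_rows(
  increments=[
    [-14, 1, 0, 0, 0],
    [-27, 2, 0, 0, 0],
    [-37, 3, 0, 0, 0],
    [-44, 3, 0, 0, 0],
    [-48, 3, 0, 0, 0],
  ],
)

```text
clock: 10.4
ee_pos: [0.534, -0.0535, 0.0387]
tool_rot: [0.0, 0.625, 0.78, 0.0]
contact_force: [-2.8, 15.1, 1.8]
gripper_width: 0.007
```

```bash
python3 -c "
from path import *
togo((0,-.101),.039)
"
```

```text
t 10.4 jig [ -1. -98.] z 38.7 go mm [-3.   1.  -0.3] turn deg -0.1 F [-2.8 15.1  1.8] g 0.01
```

Emit:
play_rows(
  increments=[
    [-1, 1, 0, 0, 0],
    [-2, 1, 0, 0, 0],
    [-3, 1, 0, 0, 0],
    [-3, 1, 0, 0, 0],
    [-3, 1, 0, 0, 0],
  ],
)

```text
clock: 10.9
ee_pos: [0.5343, -0.0533, 0.0386]
tool_rot: [-0.002, 0.625, 0.781, 0.001]
contact_force: [-5.3, 14.5, 2.6]
gripper_width: 0.003
```

```bash
python3 -c "
from path import *
togo((0,-.101),.039)
s=eyes.snapshot('scene'); c=s['color'][120:290,180:380,::-1]; cv2.imwrite('pics/s14.png',cv2.resize(c,None,fx=3.5,fy=3.5,interpolation=cv2.INTER_CUBIC))
"
```

```text
t 10.9 jig [ -0.7 -97.9] z 38.6 go mm [-3.1  0.7 -0.4] turn deg -0.0 F [-5.3 14.5  2.6] g 0.0
```

View pics/s14.png

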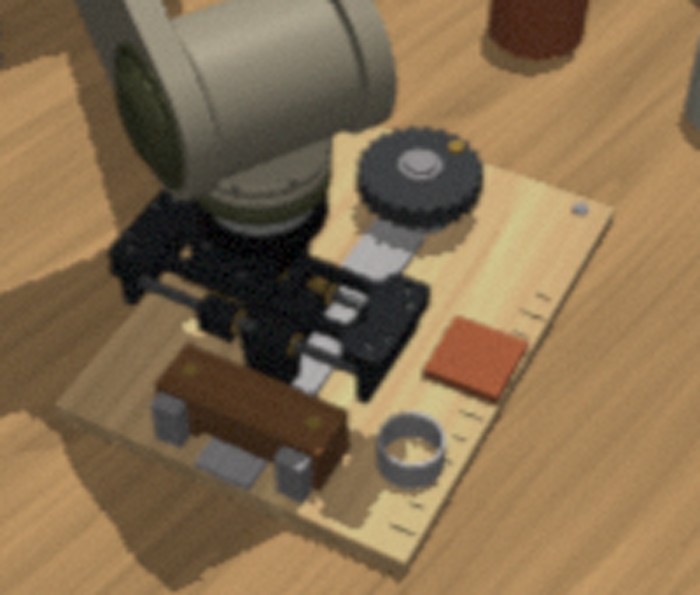

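Emit:
play_rows(
  increments=[
    [-1, 0, 0, 0, 0],
    [-2, 0, 0, 0, 0],
    [-2, 0, 0, 0, 0],
    [-2, 0, 0, 0, 0],
    [-2, 0, 0, 0, 0],
  ],
)

```text
clock: 11.45
ee_pos: [0.5343, -0.0534, 0.0387]
tool_rot: [-0.003, 0.625, 0.781, 0.001]
contact_force: [-5.7, 24.1, 6.8]
gripper_width: 0.005
```

The TCP doesn't move while the force rises to 25 N, so the fence is hard against the stops. Retreat slowly, then lift.

Emit:
play_rows(
  increments=[
    [4, 0, 0, 0, 0],
    [10, 0, 0, 0, 0],
    [25, 0, 0, 0, 0],
    [45, 0, 0, 0, 0],
    [50, 0, -20, 0, 0],
  ],
)

```text
clock: 11.95
ee_pos: [0.5233, -0.0066, 0.0574]
tool_rot: [-0.002, 0.625, 0.781, -0.001]
contact_force: [0.8, 0.1, 0.0]
gripper_width: 0.012
```

Emit:
play_rows(
  increments=[
    [0, 0, -40, 0, 0],
    [0, 0, -85, 0, 0],
    [0, 0, -130, 0, 0],
    [-30, -40, -150, 0, 0],
    [-60, -80, -150, 0, 0],
  ],
)

```text
clock: 12.45
ee_pos: [0.4628, -0.0821, 0.2113]
tool_rot: [0.003, 0.624, 0.782, 0.001]
contact_force: [-0.4, -0.7, 0.2]
gripper_width: 0.005
```

Emit:
play_rows(
  increments=[
    [-30, -35, -10, 0, 0],
    [-60, -70, -20, 0, 0],
    [-90, -105, -20, 0, 0],
    [-120, -140, -20, 0, 0],
    [-120, -140, -20, 0, 0],
  ],
)

```text
clock: 12.95
ee_pos: [0.3498, -0.233, 0.2289]
tool_rot: [0.001, 0.627, 0.779, -0.001]
contact_force: [0.6, 0.4, -0.1]
gripper_width: 0.008
```

```bash
python3 -c "
from path import *
togo((0,-.101),.039)
s=eyes.snapshot('scene'); c=s['color'][120:290,180:380,::-1]; cv2.imwrite('pics/s15.png',cv2.resize(c,None,fx=3.5,fy=3.5,interpolation=cv2.INTER_CUBIC))
s=eyes.snapshot('top'); c=s['color'][100:340,150:420,::-1]; cv2.imwrite('pics/t15.png',cv2.resize(c,None,fx=2.4,fy=2.4,interpolation=cv2.INTER_CUBIC))
"
```

```text
t 12.95 jig [-220.1 -232.7] z 228.9 go mm [133.6 219.2 189.5] turn deg -0.4 F [ 0.6  0.4 -0.1] g 0.01
```

View pics/s15.png

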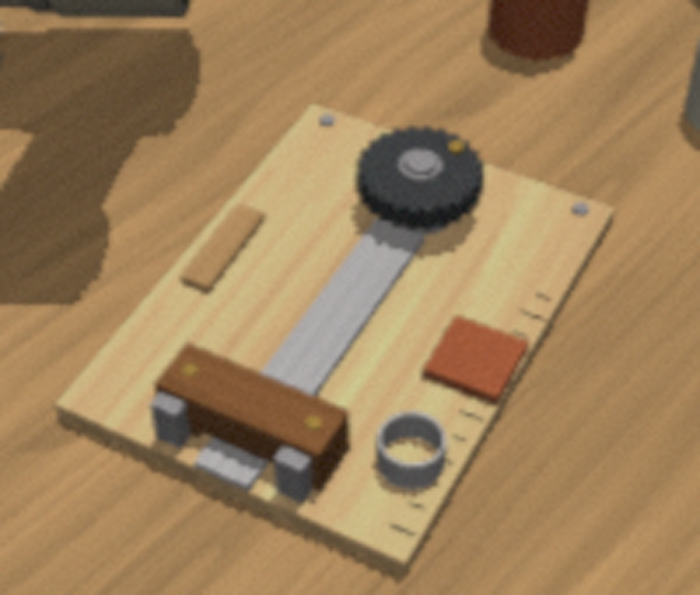

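View pics/t15.png

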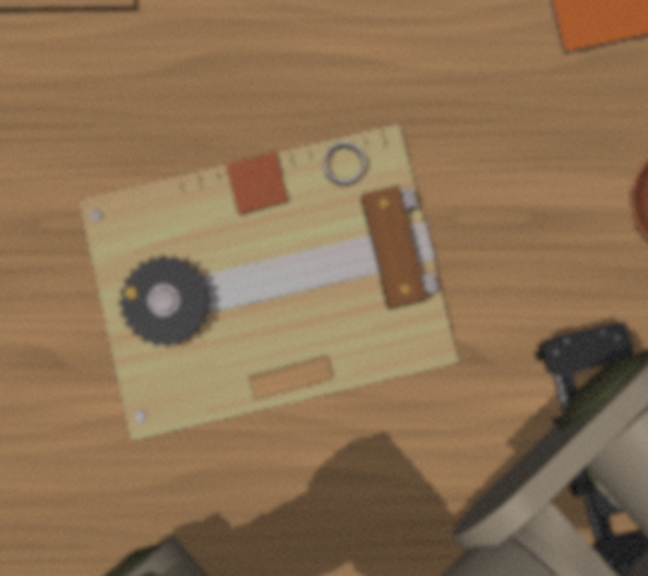

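```bash
python3 -c "
from path import *
s=eyes.snapshot('top'); f=lambda u,v:(150+u/2.4,100+v/2.4)
print('now',studang(s,*f(131,293),.061),'start',studang(s,*f(149,271),.058))
s=eyes.snapshot('scene'); print(studang(s,180+457/3.5,120+146/3.5,.061))
s=eyes.snapshot('top'); 
print([ (jig(px(s,*f(*a),.058))*1e3).round(1) for a in ((362,195),(400,187),(426,300),(388,308))])
"
```

```text
now (np.float64(64.5), np.float64(34.1)) start (np.float64(14.8), np.float64(33.8))
(np.float64(63.3), np.float64(34.8))
[array([  58.7, -110. ]), array([  57.8, -149.7]), array([ -60.6, -147.8]), array([ -59.6, -108.5])]
```

The stud is 50° past two turns, so about 770°. The fence's front edge is at jig y of about -149 ± 2 mm, against the posts, and the bystanders haven't moved. Handing in.

```bash
python3 -c "
from bench import ticket
print(ticket.finish_job())"
```

```text
the job is handed in; nothing more can be done
None
```

I loosened the lock ring about 770° (2.14 turns, 13.4 rad) anticlockwise by rolling the shut fingertips round its rim. Then I pushed the fence against its two stop posts, backed off, and handed the job in at about 13 s on the robot's clock.

- **Ring:** the stud went from 14.8° to 64.5° in the top view, and the scene view gave 63.3°. I counted the two full turns by following the stud from picture to picture, so the ring is well short of three turns.
- **Fence:** the fingertip stopped moving while the push rose to about 25 N. The pictures show the fence against both posts. Its front edge measures -148 to -150 mm, against -150.5 mm for the post faces, which is within the camera error.
- **Loose things:** the tile, wooden rib, cutter and mug look unmoved in the final pictures. I did not check the jar, bowl and brick there, but the arm stayed well clear of them. Nothing was pinched, and the robot was touching nothing at the end.

Two readings disagreed with the plan:
- **Brief loss of contact:** on the first orbit the fingertip came off the far side of the rim. The ring just turned less for that stretch, which the stud count covers.
- **Fingertip stop:** it stopped about 3 mm short of where I had calculated, which I put down to calibration error.

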